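# Close up the brick row on the hearth

### The arm

A 6-joint arm with a two-finger parallel gripper is mounted at the origin on the work surface. World frame = base frame: x ahead of the robot, y to its left, z up, the work surface at z = 0. Lengths are in m, angles in rad, forces in N, time in s.
With the tool pointing down it reaches from about 0.25 to 0.725 m from the base axis. Payload 4 kg.
Tool frame: the origin (TCP) lies between the finger pads; the fingertips stand 17 mm ahead of it and the grasp point (between the pads) lies 2 mm behind it; z points along the fingers, x is the direction in which the jaws open and shut, and the axes are right-handed (so a half turn about z gives the same grasp; the last joint's range is limited). The gripper opens to 85 mm and grips with 20 to 120 N. Pads are 22 mm wide; open, the fingers measure 114 mm over their backs; the gripper's body (76 mm by 85 mm) begins 54 mm behind the grasp point. The pads swing forward as they close: fully open they stand 13 mm farther back than shut.
Start: joints at [-1.344, 0.241, 0.005, 1.335, 0, 1.571], TCP at [0.112, -0.487, 0.248] pointing down, gripper open.
Joint ranges: [-2.72, 2.72], [-1.05, 1.87], [-1.09, 1.28], [-1.99, 2.15], [-1.42, 1.44], [-3.14, 3.14]. Speed limits (rad/s): [2.79, 2.79, 3.14, 3.14, 3.14, 3.14].

### API

Orientations are given as a unit quaternion [x, y, z, w].
In Python, from workcell import telemetry, cams, workorder gives the robot as it stands. The module is installed in compiled form; this text tells all that it offers.
- The arm moves only by the tool apply_moves, never from a script. Its argument "moves" is a list that holds one entry, the list of rows, each a list of 4 numbers: the shift along the tool's x, y, z in mm, then the turn about the tool's z in degrees. A call has exactly 10 rows; each row shifts and turns the pose as measured when the row begins, along the tool's axes as they then stand; what a row does not reach is not made up. A row lasts 1/10 s, in which the tool goes at most 50 mm and 8.59 degrees, less where a joint would pass 70% of its speed; a pose out of reach is approached as far as the arm can. A call with a gripper value outside its range is refused whole. "hand" is the gripper's target within -1 to 1 (fully open at 1, half-way at 0, shut at -1), set as the call begins (left out, the last holds). The fingers move at their own pace and stop on an object; the grip force is fixed at half the most. Time passes only in rows, so rows that do not move let the fingers close, or fill a call up. It gives the time, the measured TCP pose, the force and the opening at its end, in the units of the state.
- telemetry.get_obs(): the state, without advancing time (a new reading comes with each control period).
- cams.camera(name): name is "scene" or "side" or "wrist"; returns a dict with "color" (480x640x3 uint8, red, green, blue), "fovy" (degrees; the focal length in pixels is half the picture's height over the tangent of half this angle, whatever the lens; pixels are square), "cx", "cy" (the principal point, pixels), "camera_from_world" (4x4, takes a point from world to camera coordinates). Camera axes: x right, y down, z forward; pixel columns grow to the right and rows downward; lengths in m; the calibration is good to about 2 mm. A picture is of the moment at which its call begins. There is no depth.
- workorder.job_done(): hands the job in, once; it reports no verdict.
The state is a dict: "clock": time; "joint_pos": joint angles; "joint_vel": joint speeds; "tau": joint torques, N m; "eef_pos": TCP position; "tool_rot": TCP orientation; "ft_force": force on the tool from outside, world axes, zero at the start; "ft_torque": the same for the moment, N m; "grip_width": finger opening in m.
Only numpy, scipy, OpenCV 4.12 (cv2) and the standard library are available. Lean on these libraries where they do the work, as an engineer would, in place of code of your own. Each camera call takes 0.05 s, during which the arm holds its last target. There are 200 camera calls.

### The job

With the fingertips only, push the long firebrick and the half firebrick across the cold hearth until both lie flat against the upright steel angle at its far side, and close the gap between them, end to end, so that they make one straight unbroken row; it does not matter which of the two slides along the angle to close it. Only push them: never lift or tip a brick off the white board, and leave the irons, the kiln post and the cup where they are.

Things in the scene. Friction and masses are not known exactly. Their poses are not given: they have to be found in the camera images.
- hearth: Cold hearth, fixed: white insulating board 300 (x) x 500 (y) x 40 mm in a grey slotted-angle frame. Origin: centre of its underside, on the bench; x points to the upright angle (away from the robot, yawed up to 0.2 rad), y along the angle. Board top: flat, 40 mm up; the low frame sides lie below it. Two frame ends, 100 mm tall, stand behind the angle near y = -262 and +262 mm.
- stop_face (a point): Middle of the foot of the upright angle's near face, at the board's top, 100 mm along x from the hearth's origin; axes as the hearth's. The face is flat, 520 mm long in y, 4 mm thick, and stands 42 mm above the board's top.
- long_brick: Loose pale pink firebrick, 57 (x) x 230 (y) x 64 mm (z), 0.4 to 0.8 kg. Origin: centre of its underside, on the board's top; y runs along its length. It starts 35 to 85 mm short of the angle, up to 0.2 rad askew, left or right of the half brick. Against the angle its origin lies 28.5 mm in front of the face; its long side is what lies against it.
- half_brick: Loose pale pink firebrick, half as long: 57 (x) x 114 (y) x 64 mm (z), 0.2 to 0.4 kg. Origin: centre of its underside, on the board's top; y runs along its length (the 114 mm). It starts 35 to 85 mm short of the angle, up to 0.2 rad askew, beside the long brick with a gap between their ends of about 25 to 80 mm. When the row is closed the two origins are 172 mm apart.
- kiln_post: Bystander: terracotta kiln post, 40 mm diameter, 56 mm tall, standing on a front corner (robot's side) of the white board, left or right. Origin: centre of its underside.
- steel_cup: Bystander: small open steel cup, 46 mm across, 45 mm tall, standing on the other front corner of the board. Origin: centre of its underside.
- iron_a: Bystander: hand iron lying on the bench left of the hearth, wooden handle (26 mm thick) and steel shaft, 280 mm long along its x, handle to -x. Origin: on the bench under the handle's front end, 115 mm from the handle's butt.
- iron_b: Bystander: the same kind of iron, lying on the bench right of the hearth. Origin as for the other iron.
Not all that is in view belongs to the job. What is shaped like the long_brick but orange is not meant.

How it is judged:
By the outcome, as a careful person would: the job done as asked, in the order asked, and still so for the second after the job is handed in, with the robot touching nothing.
It also fails if it takes over 67 s, if anything falls off the work surface, if the arm or the gripper's body presses on something with over 40 N, if the wrist force passes 120 N, or if a joint passes its speed limit or range.

## Working session

There is one attempt and no reset: what is moved stays moved. The work goes in short steps, Python scripts to look and compute and a tool call to move; the robot and the scene stay as the last step left them, time stands still between calls to the robot, and variables do not carry over. Pictures are saved under pics/ and viewed, about 8 in all and at most 12, crops included, and the job is handed in when it is done.

Besides the shell and the picture viewer there is one more tool, called after "Emit:" as name([rows], argument=value, ...), one row to a line, values as JSON. apply_moves: Moves the arm, as the interface text tells. Its arguments: {"type":"object","properties":{"moves":{"type":"array"},"hand":{"type":"number"}},"required":["moves"]}

```bash
mkdir -p pics; cat > h.py <<'E'
import numpy as np, cv2
from workcell import telemetry, cams, workorder
def shot(name,fn):
    c=cams.camera(name); cv2.imwrite(f'pics/{fn}.png',c['color'][:,:,::-1])
    np.savez(f'pics/{fn}.npz',color=c['color'],fovy=c['fovy'],cx=c['cx'],cy=c['cy'],T=c['camera_from_world']); return c
def load(fn): return dict(np.load(f'pics/{fn}.npz'))
def par(c):
    f=240/np.tan(np.radians(float(c['fovy']))/2); return f,float(c['cx']),float(c['cy']),np.array(c['T'] if 'T' in c else c['camera_from_world'])
def ray(c,u,v,z):
    f,cx,cy,T=par(c); R=T[:3,:3]; o=-R.T@T[:3,3]; d=R.T@np.array([(u-cx)/f,(v-cy)/f,1]); return o+d*(z-o[2])/d[2]
def proj(c,P):
    f,cx,cy,T=par(c); P=np.atleast_2d(P); q=P@T[:3,:3].T+T[:3,3]; return np.c_[f*q[:,0]/q[:,2]+cx,f*q[:,1]/q[:,2]+cy]
E
python3 - <<'E'
from h import *
for n in ('scene','side'):
    c=shot(n,n+'0'); T=c['camera_from_world']; print(n,c['fovy'],-T[:3,:3].T@T[:3,3],T[2,:3])
o=telemetry.get_obs(); print(o)
E
```

```text
scene 43.46545381208511 [0.99295898 0.91280496 0.84891029] [-0.41957768 -0.68885872 -0.59112455]
side 47.03171753271466 [0.36972547 0.94636511 1.11325996] [ 0.01893522 -0.6667591  -0.74503272]
{'clock': 0.1, 'joint_pos': array([-1.34399296e+00,  2.41329145e-01,  3.85336096e-03,  1.33521370e+00,
        3.21572201e-05,  1.57078133e+00]), 'joint_vel': array([-7.79172977e-05, -1.80428164e-03,  2.29494850e-03, -1.28803166e-03,
       -2.54964055e-04,  2.97206188e-06]), 'tau': array([ 1.53415665e-03, -3.73138368e+01,  2.53009772e+01,  1.08665036e-02,
        1.42148278e-04, -4.94746388e-06]), 'eef_pos': array([ 0.11231911, -0.48666514,  0.24750407]), 'tool_rot': array([ 7.82584625e-01, -6.22543499e-01, -7.30761267e-04, -6.01881810e-04]), 'ft_force': array([ 0.16875151, -0.2217418 ,  0.54095959]), 'ft_torque': array([-0.00269068, -0.04820762, -0.01139505]), 'grip_width': 0.08534306244651281}
```

View pics/scene0.png

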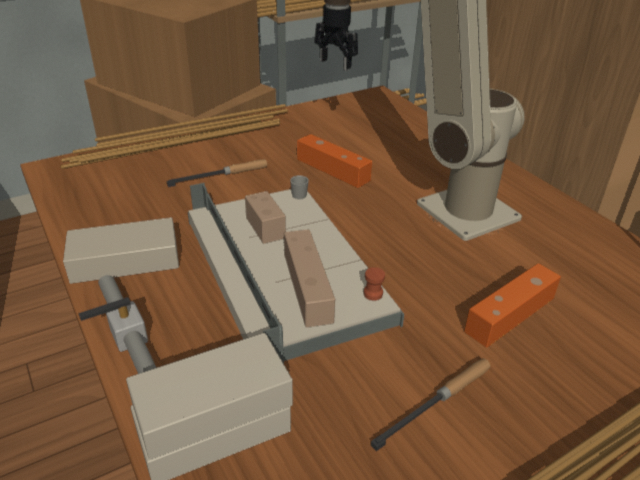

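View pics/side0.png

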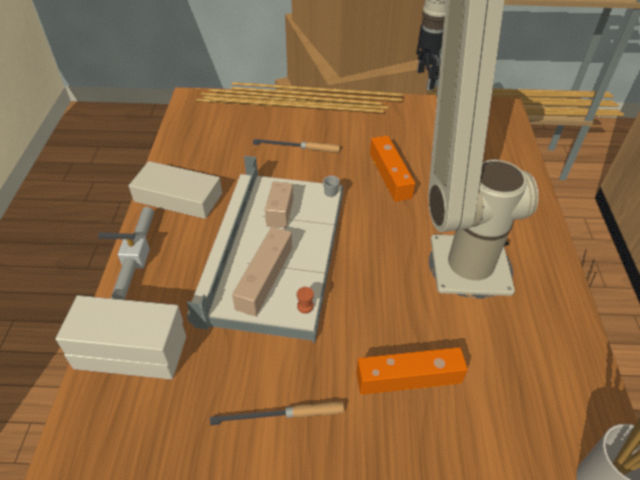

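The scene and side views show the long brick on the left (scene ~308,275) and the half on the right (~265,217). The post is at (374,283) and the cup at (300,187). The stop angle runs from (195,190) to (278,335). Next I'll segment the bricks and look at enlarged crops.

```bash
python3 - <<'E'
from h import *
a=load('scene0')['color'];b=load('side0')['color']
A=cv2.resize(a[170:360,175:415],None,fx=2.4,fy=2.4,interpolation=cv2.INTER_CUBIC)
B=cv2.resize(b[145:345,180:360],None,fx=3,fy=3,interpolation=cv2.INTER_CUBIC)
cv2.imwrite('pics/a.png',A[:,:,::-1]);cv2.imwrite('pics/b.png',B[:,:,::-1])
print('brick px',a[280,300],a[280,320],a[215,262],a[228,275],'board',a[215,240],a[300,350],'wood',a[400,350]); print(b[270,265],b[200,275],b[215,275],b[250,300])
E
```

```text
brick px [144 120  98] [149 126 103] [149 124 103] [136 113  94] board [168 160 140] [170 162 142] wood [124  80  48]
[186 156 124] [175 147 116] [167 141 113] [206 198 172]
```

View pics/a.png

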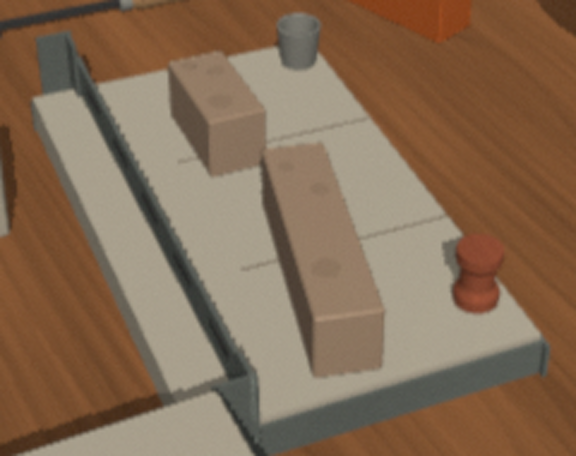

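View pics/b.png

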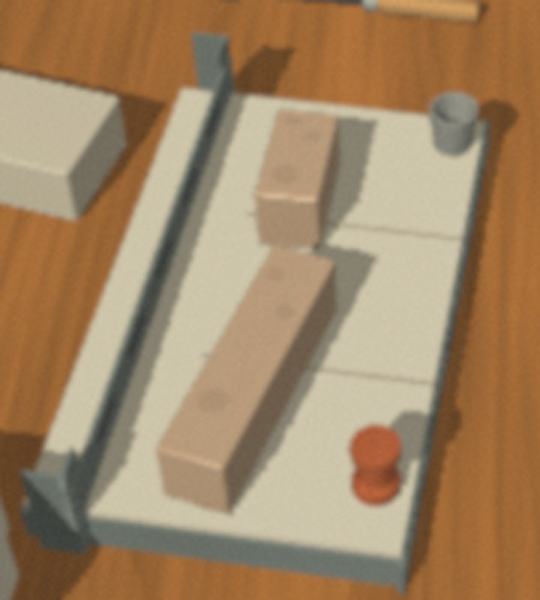

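```bash
cat > fit.py <<'E'
from h import *
from scipy.optimize import minimize, least_squares
def box(x,y,t,L,z0=.04,H=.064,W=.057):
    c,s=np.cos(t),np.sin(t)
    return np.array([[x+c*a-s*b,y+s*a+c*b,z] for a in(-W/2,W/2) for b in(-L/2,L/2) for z in(z0,z0+H)])
def seg(img):
    r,g,b=[img[:,:,i].astype(float) for i in range(3)]
    m=((r/g>1.13)&(r/g<1.30)&(b/g>.72)&(r>70)).astype(np.uint8)
    return cv2.morphologyEx(m,cv2.MORPH_OPEN,np.ones((3,3)))
def fitb(cs,p0,L,it=3):
    ms=[]
    for c in cs:
        p=proj(c,box(*p0,L)); m=seg(c['color']); n,lab,st,ce=cv2.connectedComponentsWithStats(m)
        u,v=p.mean(0).astype(int); w=lab[max(0,v-12):v+13,max(0,u-12):u+13]; w=w[w>0]; ms.append((lab==np.bincount(w).argmax()).astype(np.uint8))
    def cost(p):
        s=0
        for c,m in zip(cs,ms):
            M=np.zeros(m.shape,np.uint8); h=cv2.convexHull((proj(c,box(*p,L))*16).round().astype(np.int32))
            cv2.fillConvexPoly(M,h,1,shift=4); s+=1-(M&m).sum()/max(1,(M|m).sum())
        return s
    p=np.array(p0,float)
    for k in range(it):
        d=np.diag([.015,.015,.1])/(1+2*k); r=minimize(cost,p,method='Nelder-Mead',options=dict(initial_simplex=np.vstack([p,p+d]),xatol=2e-4,fatol=1e-4)); p=r.x
    return p,r.fun,[m.sum() for m in ms]
E
cat > run0.py <<'E'
from fit import *
S,D=load('scene0'),load('side0')
pts=[('fl',S,400.8,310.8),('fl',D,315,331),('fr',D,341.7,185.7),('br',S,189.6,210.4),('br',D,241.7,175),('le',S,284.2,347.9),('le',D,210.7,318.3),('fe',S,307.5,190.8)]
P=[(n,ray(c,u,v,.04)) for n,c,u,v in pts]
for n,p in P: print(n,p.round(4))
def res(q):
    x,y,t=q;c,s=np.cos(t),np.sin(t);r=[]
    for n,p in P:
        a=c*(p[0]-x)+s*(p[1]-y);b=-s*(p[0]-x)+c*(p[1]-y)
        if n in('fl','fr','fe'): r.append(a+.15)
        if n in('fl','le'): r.append(b-.25)
        if n in('br',): r.append(a-.15)
        if n in('fr','br'): r.append(b+.25)
    return r
h=least_squares(res,[.55,0,0],loss='soft_l1',f_scale=.003).x; print('hearth',h,np.round(res(h),4))
np.save('hearth.npy',h)
c,s=np.cos(h[2]),np.sin(h[2])
for nm,(u,v),L in(('long',(308,275),.23),('half',(265,217),.114)):
    g=ray(S,u,v,.08)
    for cs in([S,D],[S],[D]):
        p,f,n=fitb(cs,[g[0],g[1],h[2]],L); d=p[:2]-h[:2]
        print(nm,p.round(4),round(f,3),n,'hearth frame',np.round([c*d[0]+s*d[1],-s*d[0]+c*d[1],p[2]-h[2]],4))
for n,u,v in(('post',374,291),('cup',300,194)): 
    p=ray(S,u,v,.055);d=p[:2]-h[:2]; print(n,p,c*d[0]+s*d[1],-s*d[0]+c*d[1])
E
python3 run0.py
```

```text
fl [0.4   0.249 0.04 ]
fl [0.3971 0.2495 0.04  ]
fr [ 0.3414 -0.2489  0.04  ]
br [ 0.635  -0.2874  0.04  ]
br [ 0.6362 -0.2816  0.04  ]
le [0.6458 0.2246 0.04  ]
le [0.6414 0.2253 0.04  ]
fe [ 0.3403 -0.2298  0.04  ]
hearth [ 0.51747013 -0.01609301 -0.1178161 ] [ 0.0022 -0.0006 -0.0008 -0.0004  0.0026 -0.0019 -0.0014 -0.0056 -0.0009
  0.0003  0.0041  0.0043 -0.0008]
long [ 0.527   0.0957 -0.305 ] 0.692 [np.uint64(4638), np.uint64(3599)] hearth frame [-0.0037  0.1121 -0.1871]
long [ 0.5249  0.0941 -0.315 ] 0.352 [np.uint64(4638)] hearth frame [-0.0056  0.1103 -0.1972]
long [ 0.5296  0.0936 -0.2728] 0.329 [np.uint64(3599)] hearth frame [-0.0009  0.1104 -0.155 ]
half [ 0.5086 -0.1263 -0.0628] 1.411 [np.uint64(4638), np.uint64(3599)] hearth frame [ 0.0041 -0.1105  0.055 ]
half [ 0.505  -0.1316 -0.0788] 0.684 [np.uint64(4638)] hearth frame [ 0.0012 -0.1162  0.039 ]
half [ 0.5101 -0.121  -0.0486] 0.721 [np.uint64(3599)] hearth frame [ 0.0051 -0.105   0.0692]
post [0.42336133 0.18811126 0.055     ] -0.11745933768984157 0.1917267658111788
cup [ 0.37626125 -0.20429613  0.055     ] -0.11810788141469514 -0.20349665938864797
```

```bash
cat >> fit.py <<'E'
h=np.load('hearth.npy')
def toh(p):
    c,s=np.cos(h[2]),np.sin(h[2]); d=np.array(p[:2])-h[:2]; return np.array([c*d[0]+s*d[1],-s*d[0]+c*d[1],p[2]-h[2]])
def fromh(q):
    c,s=np.cos(h[2]),np.sin(h[2]); return np.array([h[0]+c*q[0]-s*q[1],h[1]+s*q[0]+c*q[1],q[2]+h[2]])
def fit2(cs,q0):  # q in hearth frame: long(3)+half(3)
    ms=[]
    for c in cs:
        roi=np.zeros((480,640),np.uint8); B=[fromh([a,b,0]) for a in(-.13,.12) for b in(-.24,.245)]
        B=np.array([[b[0],b[1],z] for b in B for z in(.04,.104)]); cv2.fillConvexPoly(roi,cv2.convexHull(proj(c,B).round().astype(np.int32)),1)
        m=seg(c['color'])*roi; n,lab,st,_=cv2.connectedComponentsWithStats(m); ms.append(np.isin(lab,[i for i in range(1,n) if st[i,4]>250]).astype(np.uint8))
    def cost(q):
        s=0
        for c,m in zip(cs,ms):
            M=np.zeros(m.shape,np.uint8)
            for qq,L in((q[:3],.23),(q[3:],.114)):
                cv2.fillConvexPoly(M,cv2.convexHull((proj(c,box(*fromh(qq),L))*16).round().astype(np.int32)),1,shift=4)
            s+=1-(M&m).sum()/max(1,(M|m).sum())
        return s
    q=np.array(q0,float)
    for k in range(4):
        d=np.diag([.015,.015,.1]*2)/(1+2*k); r=minimize(cost,q,method='Nelder-Mead',options=dict(initial_simplex=np.vstack([q,q+d]),xatol=1e-4,fatol=1e-5,maxiter=600)); q=r.x
    return q,r.fun,ms
def draw(c,q,fn,ms=None):
    im=c['color'].copy()
    for qq,L in((q[:3],.23),(q[3:],.114)):
        P=proj(c,box(*fromh(qq),L))
        for i in range(8):
            for j in range(i):
                if bin(i^j).count('1')==1: cv2.line(im,*[tuple(int(t) for t in P[k]) for k in(i,j)],(0,255,0),1)
    F=proj(c,[[*fromh([.1,b,0])[:2],z] for z in(.04,.082) for b in(-.26,.26)])
    for i,j in((0,1),(2,3)): cv2.line(im,*[tuple(int(t) for t in F[k]) for k in(i,j)],(255,0,255),1)
    return im
E
python3 - <<'E'
from fit import *
S,D=load('scene0'),load('side0')
for cs in([S,D],[S],[D]):
    q,f,ms=fit2(cs,[0,.112,-.18,0,-.115,.03]); print(q.round(4),round(f,3))
    if len(cs)==2: Q=q
np.save('q0.npy',Q)
a=draw(S,Q,'')[170:360,175:415]; b=draw(D,Q,'')[145:345,180:360]
a=cv2.resize(a,(455,360));b=cv2.resize(b,(324,360)); cv2.imwrite('pics/ov.png',np.hstack([a,b])[:,:,::-1])
print(fromh(Q[:3]),fromh(Q[3:]))
E
```

```text
[-0.0034  0.1123 -0.1854  0.0051 -0.1142  0.0505] 0.203
[-0.0041  0.1138 -0.2001  0.0055 -0.1157  0.0123] 0.086
[-0.0016  0.1107 -0.1579  0.0055 -0.1099  0.0918] 0.093
[ 0.52730028  0.09584544 -0.30323805] [ 0.50907098 -0.1301099  -0.06728983]
```

View pics/ov.png

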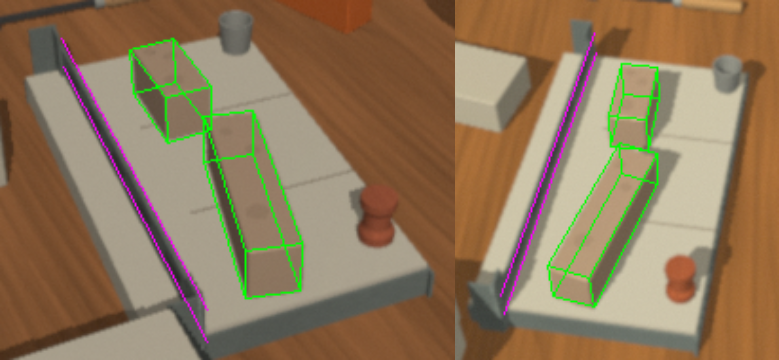

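The overlay matches both bricks and the angle face. The long brick needs about 75 mm and the half about 66 mm. My plan is to part the jaws along the angle and push each brick square with both fingertips, then slide the half brick to close the gap.

```bash
cat > st.py <<'E'
from fit import *
import sys
from scipy.spatial.transform import Rotation as R
def st():
    o=telemetry.get_obs(); M=R.from_quat(o['tool_rot']).as_matrix(); yaw=np.arctan2(M[1,0],M[0,0])
    p=toh([*o['eef_pos'][:2],yaw]); f=o['ft_force']; fh=R.from_euler('z',-h[2]).apply(f)
    print('t',round(o['clock'],2),'tcp_h',(p[:2]*1000).round(1),'z',round(o['eef_pos'][2]*1000,1),'jaw yaw_h deg',np.degrees(p[2]).round(2),'f_h',fh.round(1),'w',o['grip_width'].round(4),'q',o['joint_pos'].round(2)); return p,o
if __name__=='__main__': st()
E
python3 st.py
```

```text
Traceback (most recent call last):
  File "st.py", line 8, in <module>
    if __name__=='__main__': st()
                             ~~^^
  File "st.py", line 7, in st
    print('t',round(o['clock'],2),'tcp_h',(p[:2]*1000).round(1),'z',round(o['eef_pos'][2]*1000,1),'jaw yaw_h deg',np.degrees(p[2]).round(2),'f_h',fh.round(1),'w',o['grip_width'].round(4),'q',o['joint_pos'].round(2)); return p,o
                                                                                                                                                                  ^^^^^^^^^^^^^^^^^^^^^
AttributeError: 'float' object has no attribute 'round'
```

Emit:
apply_moves([
  [[0,0,0,6.7],[0,0,0,6.7],[0,0,0,6.6],[-20,0,0,0],[-40,0,0,0],[-40,0,0,0],[-40,0,0,0],[-40,0,0,0],[0,0,0,0],[0,0,0,0]],
], hand=0.5)

```text
clock: 1.1
eef_pos: [0.136, -0.2994, 0.2426]
tool_rot: [-0.656, 0.754, 0.006, 0.003]
ft_force: [0.2, 1.0, 0.4]
grip_width: 0.064
```

```bash
python3 st.py
```

```text
Traceback (most recent call last):
  File "st.py", line 8, in <module>
    if __name__=='__main__': st()
                             ~~^^
  File "st.py", line 7, in st
    print('t',round(o['clock'],2),'tcp_h',(p[:2]*1000).round(1),'z',round(o['eef_pos'][2]*1000,1),'jaw yaw_h deg',np.degrees(p[2]).round(2),'f_h',fh.round(1),'w',o['grip_width'].round(4),'q',o['joint_pos'].round(2)); return p,o
                                                                                                                                                                  ^^^^^^^^^^^^^^^^^^^^^
AttributeError: 'float' object has no attribute 'round'
```

```bash
sed -i "s/o\['grip_width'\].round(4)/round(float(o['grip_width']),4)/" st.py; python3 st.py
```

```text
t 1.1 tcp_h [-345.5 -326.2] z 242.6 jaw yaw_h deg -91.2 f_h [0.1 1.  0.4] w 0.064 q [-1.15 -0.09 -0.37  1.3   0.    2.13]
```

Emit:
apply_moves([
  [[-38,-24,0,-1.2],[-38,-24,0,0],[-38,-24,0,0],[-38,-24,0,0],[-38,-24,0,0],[-38,-24,0,0],[-38,-24,0,0],[-38,-24,0,0],[-38,-24,0,0],[0,0,0,0]],
])

```text
clock: 2.1
eef_pos: [0.4057, -0.0249, 0.2458]
tool_rot: [-0.675, 0.737, 0.012, 0.015]
ft_force: [-0.1, -0.8, -0.7]
grip_width: 0.0644
```

```bash
python3 st.py
```

```text
t 2.1 tcp_h [-109.9  -21.9] z 245.8 jaw yaw_h deg -88.24 f_h [ 0.  -0.8 -0.7] w 0.0644 q [-0.09  0.05 -0.22  1.29  0.04  3.14]
```

The last joint has reached its limit, so I'll take the half-turn equivalent (jaw yaw +90° in the hearth frame).

Emit:
apply_moves([
  [[0,0,0,-8.5],[0,0,0,-8.5],[0,0,0,-8.5],[0,0,0,-8.5],[0,0,0,-8.5],[0,0,0,-8.5],[0,0,0,-8.5],[0,0,0,-8.5],[0,0,0,-8.5],[0,0,0,-8.5]],
])

```text
clock: 3.1
eef_pos: [0.4061, -0.033, 0.2414]
tool_rot: [0.997, -0.078, -0.004, -0.017]
ft_force: [-0.2, 0.9, 0.0]
grip_width: 0.0642
```

Emit:
apply_moves([
  [[0,0,0,-8.5],[0,0,0,-8.5],[0,0,0,-8.5],[0,0,0,-8.5],[0,0,0,-8.5],[0,0,0,-8.5],[0,0,0,-8.5],[0,0,0,-8.5],[0,0,0,-8.5],[0,0,0,-8.5]],
])

```text
clock: 4.1
eef_pos: [0.4045, -0.043, 0.238]
tool_rot: [0.783, 0.622, 0.004, -0.017]
ft_force: [-0.2, 0.7, 0.5]
grip_width: 0.064
```

```bash
python3 st.py
```

```text
t 4.1 tcp_h [-109.  -40.] z 238.0 jaw yaw_h deg 83.72 f_h [-0.3  0.6  0.5] w 0.064 q [-0.13  0.08 -0.22  1.29  0.03  0.1 ]
```

Emit:
apply_moves([
  [[0,0,0,-6.3],[25,0,0,0],[25,3,0,0],[25,3,10,0],[25,3,20,0],[25,3,20,0],[25,3,20,0],[10,3,20,0],[0,0,10,0],[0,0,0,0]],
])

```text
clock: 5.1
eef_pos: [0.4432, 0.1119, 0.1368]
tool_rot: [0.752, 0.659, 0.002, -0.016]
ft_force: [-0.1, 0.6, 0.5]
grip_width: 0.064
```

```bash
python3 st.py
```

```text
t 5.1 tcp_h [-88.8 118.4] z 136.8 jaw yaw_h deg 89.26 f_h [-0.2  0.6  0.5] w 0.064 q [ 0.23  0.25 -0.29  1.04  0.03  0.36]
```

Emit:
apply_moves([
  [[-6,2,5,-0.7],[0,0,10,0],[0,0,10,0],[0,0,10,0],[0,0,10,0],[0,0,10,0],[0,0,8,0],[0,0,4,0],[0,0,0,0],[0,0,0,0]],
])

```text
clock: 6.1
eef_pos: [0.4443, 0.104, 0.0658]
tool_rot: [0.749, 0.662, 0.003, -0.015]
ft_force: [-1.5, 0.5, -0.2]
grip_width: 0.0639
```

```bash
python3 - <<'E'
from st import *
st()
c=shot('side','side1'); cv2.imwrite('pics/side1c.png',cv2.resize(c['color'][120:345,160:400],None,fx=2.5,fy=2.5)[:,:,::-1])
E
```

```text
t 6.1 tcp_h [-86.7 110.6] z 65.8 jaw yaw_h deg 89.71 f_h [-1.5  0.3 -0.2] w 0.0639 q [ 0.21  0.33 -0.39  0.86  0.03  0.33]
```

View pics/side1c.png

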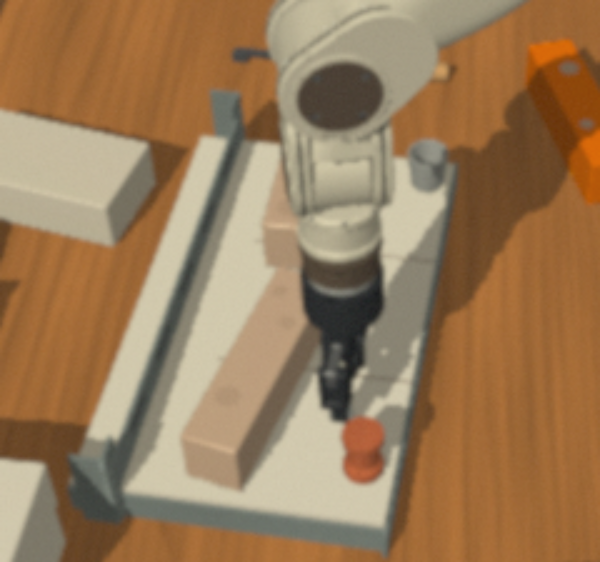

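The tool is down between the post and the long brick, clear of both. Pushing starts now.

Emit:
apply_moves([
  [[0,8,0,0],[0,8,0,0],[0,6,0,0],[0,6,0,0],[0,6,0,0],[0,6,0,0],[0,6,0,0],[0,6,0,0],[0,6,0,0],[0,0,0,0]],
])

```text
clock: 7.15
eef_pos: [0.506, 0.0957, 0.0651]
tool_rot: [0.749, 0.662, 0.002, -0.015]
ft_force: [-1.2, 0.2, -0.6]
grip_width: 0.0639
```

```bash
python3 st.py
```

```text
t 7.15 tcp_h [-24.6 109.7] z 65.1 jaw yaw_h deg 89.65 f_h [-1.2  0.  -0.6] w 0.0639 q [ 0.17  0.43 -0.23  0.92  0.03  0.29]
```

Emit:
apply_moves([
  [[0,6,0,0],[0,6,0,0],[0,6,0,0],[0,6,0,0],[0,5,0,0],[0,5,0,0],[0,5,0,0],[0,5,0,0],[0,3,0,0],[0,3,0,0]],
])

```text
clock: 8.15
eef_pos: [0.5578, 0.0899, 0.0637]
tool_rot: [0.749, 0.663, 0.001, -0.017]
ft_force: [-4.3, 0.6, 0.9]
grip_width: 0.0641
```

```bash
python3 - <<'E'
from st import *
st()
S=shot('scene','scene2');D=shot('side','side2')
for cs in([S,D],[S]): q,f,_=fit2(cs,[.05,.11,-.03,.005,-.114,.05]); print(q.round(4),f)
E
```

```text
t 8.15 tcp_h [ 27.6 110. ] z 63.7 jaw yaw_h deg 89.76 f_h [-4.3  0.1  0.9] w 0.0641 q [ 0.14  0.52 -0.09  0.98  0.03  0.27]
[ 0.067   0.1117 -0.0174  0.0065 -0.121   0.0161] 0.5612820863463537
[ 0.0636  0.1096 -0.0257  0.0226 -0.1127 -0.2763] 0.14505802320928374
```

Nearly there; I'll press with small rows until it stalls.

Emit:
apply_moves([
  [[0,3,0,0.2],[0,3,0,0],[0,3,0,0],[0,3,0,0],[0,3,0,0],[0,3,0,0],[0,3,0,0],[0,3,0,0],[0,3,0,0],[0,3,0,0]],
])

```text
clock: 9.25
eef_pos: [0.5624, 0.0882, 0.0613]
tool_rot: [0.747, 0.664, -0.017, -0.036]
ft_force: [-13.0, 1.5, 7.6]
grip_width: 0.0642
```

```bash
python3 st.py
```

```text
t 9.25 tcp_h [ 32.3 108.8] z 61.3 jaw yaw_h deg 90.02 f_h [-13.1   0.    7.6] w 0.0642 q [ 0.14  0.57 -0.02  1.06  0.04  0.25]
```

Stalled at x = 32.3 mm (seating predicted at 32). Next I'll back off and cross to the half brick.

Emit:
apply_moves([
  [[0,-20,0,0],[0,-25,-3,0],[0,-25,-3,0],[0,-22,0,0],[0,-5,0,0],[-25,0,0,0],[-30,0,0,0],[-30,0,0,0],[-20,0,0,0],[0,0,0,0]],
])

```text
clock: 10.25
eef_pos: [0.4696, -0.0088, 0.0758]
tool_rot: [0.746, 0.665, -0.006, -0.024]
ft_force: [0.3, 0.8, 1.0]
grip_width: 0.0643
```

```bash
python3 st.py
```

```text
t 10.25 tcp_h [-48.4   1.6] z 75.8 jaw yaw_h deg 90.11 f_h [0.2 0.8 1. ] w 0.0643 q [-0.03  0.36 -0.31  0.94  0.03  0.08]
```

Emit:
apply_moves([
  [[-20,-8,0,0],[-25,-4,0,0],[-25,0,0,0],[-25,0,0,0],[-18,0,5,0],[0,0,5,0],[0,0,0,0],[0,0,0,0],[0,0,0,0],[0,0,0,0]],
])

```text
clock: 11.25
eef_pos: [0.4585, -0.1211, 0.0656]
tool_rot: [0.745, 0.667, 0.001, -0.016]
ft_force: [0.2, 0.8, 0.8]
grip_width: 0.0637
```

```bash
python3 - <<'E'
from st import *
st()
S=shot('scene','scene3');D=shot('side','side3')
for cs in([S,D],[S],[D]): q,f,_=fit2(cs,[.0715,.112,-.0,.005,-.114,.05]); print(q.round(4),f)
E
```

```text
t 11.25 tcp_h [ -46.2 -111.2] z 65.6 jaw yaw_h deg 90.4 f_h [0.1 0.8 0.8] w 0.0637 q [-0.27  0.37 -0.33  0.89  0.02 -0.16]
[ 0.0727  0.1112 -0.0051  0.006  -0.1155  0.0758] 0.3091338783852836
[ 0.0686  0.109  -0.0335  0.0042 -0.1156 -0.0231] 0.14759597465523666
[ 0.0762  0.1111  0.0178  0.0095 -0.1163  0.135 ] 0.11876299376299382
```

Emit:
apply_moves([
  [[-4,2,0,0.4],[0,6,0,0],[0,6,0,0],[0,6,0,0],[0,6,0,0],[0,6,0,0],[0,6,0,0],[0,6,0,0],[0,6,0,0],[0,6,0,0]],
])

```text
clock: 12.35
eef_pos: [0.5153, -0.1317, 0.0633]
tool_rot: [0.747, 0.664, -0.001, -0.018]
ft_force: [-1.5, 0.2, 0.1]
grip_width: 0.064
```

```bash
python3 st.py
```

```text
t 12.35 tcp_h [  11.4 -115.1] z 63.3 jaw yaw_h deg 89.97 f_h [-1.5 -0.   0.1] w 0.064 q [-0.26  0.48 -0.17  0.96  0.02 -0.14]
```

Emit:
apply_moves([
  [[0,6,0,0],[0,5,0,0],[0,4,0,0],[0,3,0,0],[0,3,0,0],[0,3,0,0],[0,3,0,0],[0,3,0,0],[0,3,0,0],[0,3,0,0]],
])

```text
clock: 13.35
eef_pos: [0.5363, -0.1336, 0.0597]
tool_rot: [0.747, 0.664, -0.012, -0.032]
ft_force: [-11.4, 1.3, 7.6]
grip_width: 0.0644
```

```bash
python3 st.py
```

```text
t 13.35 tcp_h [  32.6 -114.5] z 59.7 jaw yaw_h deg 90.03 f_h [-11.4  -0.    7.6] w 0.0644 q [-0.25  0.54 -0.07  1.03  0.02 -0.14]
```

Seated too (32.6). I'll retreat, lift, turn 90° and shut the fingers for the end push.

Emit:
apply_moves([
  [[0,-15,0,0],[0,-20,0,0],[0,-10,0,0],[0,0,-20,0],[0,0,-25,0],[0,0,-25,0],[0,0,-10,8],[0,0,0,8],[0,0,0,8],[0,0,0,8]],
], hand=-1)

```text
clock: 14.35
eef_pos: [0.5029, -0.1324, 0.1485]
tool_rot: [0.906, 0.423, -0.014, -0.022]
ft_force: [0.4, 0.0, 0.3]
grip_width: 0.0002
```

Emit:
apply_moves([
  [[0,0,0,8],[0,0,0,8],[0,0,0,8],[0,0,0,8],[0,0,0,8],[0,0,0,8],[0,0,0,8],[0,0,0,6],[0,0,0,0],[0,0,0,0]],
])

```text
clock: 15.35
eef_pos: [0.5125, -0.1341, 0.1522]
tool_rot: [0.992, -0.126, -0.013, -0.011]
ft_force: [0.3, 0.2, 1.0]
grip_width: 0.0001
```

```bash
python3 st.py
```

```text
t 15.35 tcp_h [   8.9 -117.8] z 152.2 jaw yaw_h deg -7.67 f_h [0.3 0.2 1. ] w 0.0001 q [-0.27  0.38 -0.06  1.16  0.02  1.56]
```

Emit:
apply_moves([
  [[0,0,0,-7.7],[0,20,0,0],[10,25,0,0],[15,25,0,0],[20,25,0,0],[10,4,0,0],[0,0,0,0],[0,0,0,0],[0,0,0,0],[0,0,0,0]],
])

```text
clock: 16.35
eef_pos: [0.5593, -0.2406, 0.1491]
tool_rot: [0.999, -0.046, -0.01, -0.012]
ft_force: [0.2, 0.8, 0.2]
grip_width: 0.0001
```

```bash
python3 st.py
```

```text
t 16.35 tcp_h [  67.9 -218.1] z 149.1 jaw yaw_h deg 1.47 f_h [0.1 0.9 0.2] w 0.0001 q [-0.41  0.53  0.18  1.24  0.01  1.25]
```

Emit:
apply_moves([
  [[-3,0,5,1.4],[0,0,12,0],[0,0,12,0],[0,0,12,0],[0,0,12,0],[0,0,12,0],[0,0,10,0],[0,0,2,0],[0,0,0,0],[0,0,0,0]],
])

```text
clock: 17.35
eef_pos: [0.5521, -0.236, 0.0637]
tool_rot: [0.998, -0.058, -0.013, -0.012]
ft_force: [0.6, -0.4, -0.6]
grip_width: 0.0001
```

```bash
python3 - <<'E'
from st import *
st()
S=shot('scene','scene4');D=shot('side','side4')
q,f,_=fit2([S,D],[.0715,.112,-.0,.0715,-.115,.0]); print(q.round(4),f)
a=S['color'][150:370,165:415];b=D['color'][130:350,160:370]
cv2.imwrite('pics/v4.png',cv2.resize(np.hstack([a,b]),None,fx=1.7,fy=1.7)[:,:,::-1])
E
```

```text
t 17.35 tcp_h [  60.3 -214.3] z 63.7 jaw yaw_h deg 0.09 f_h [ 0.6 -0.3 -0.6] w 0.0001 q [-0.41  0.59  0.04  1.05  0.01  1.28]
[ 0.0729  0.1109  0.0058  0.0731 -0.1138  0.0209] 0.30908754802809846
```

View pics/v4.png

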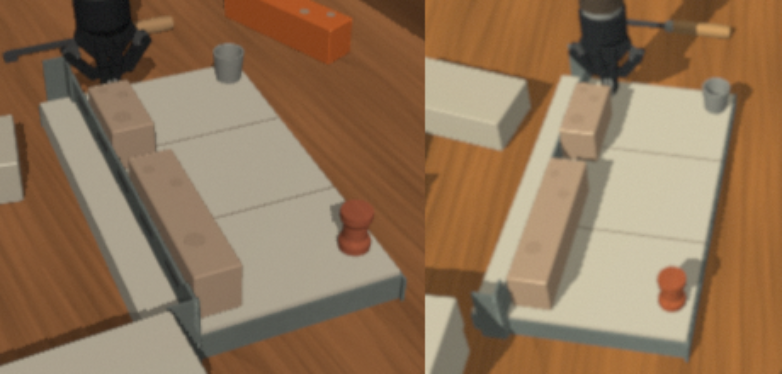

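Both bricks stand against the angle with a ~50 mm gap, and the tool is beyond the half's right end. I'll raise it a little, centre it and push along the angle.

Emit:
apply_moves([
  [[8,0,-5,0],[0,-8,0,0],[0,-8,0,0],[0,-6,0,0],[0,-6,0,0],[0,-6,0,0],[0,-6,0,0],[0,-6,0,0],[0,-6,0,0],[0,0,0,0]],
])

```text
clock: 18.45
eef_pos: [0.5669, -0.1813, 0.0718]
tool_rot: [0.998, -0.058, -0.011, -0.011]
ft_force: [-0.3, 0.1, 0.0]
grip_width: -0.0001
```

```bash
python3 st.py
```

```text
t 18.45 tcp_h [  68.5 -158.2] z 71.8 jaw yaw_h deg 0.09 f_h [-0.3  0.1  0. ] w -0.0001 q [-0.32  0.57  0.03  1.05  0.02  1.37]
```

Emit:
apply_moves([
  [[0,-5,0,0],[0,-5,0,0],[0,-5,0,0],[0,-4,0,0],[0,-3,0,0],[0,-2,0,0],[0,-2,0,0],[0,-2,0,0],[0,-2,0,0],[0,-2,0,0]],
])

```text
clock: 19.45
eef_pos: [0.5706, -0.1482, 0.0723]
tool_rot: [0.998, -0.059, -0.012, -0.01]
ft_force: [-0.2, -3.4, -0.0]
grip_width: 0.0002
```

```bash
python3 st.py
```

```text
t 19.45 tcp_h [  68.3 -125. ] z 72.3 jaw yaw_h deg 0.01 f_h [ 0.2 -3.4 -0. ] w 0.0002 q [-0.26  0.56  0.01  1.05  0.01  1.43]
```

```bash
python3 - <<'E'
from st import *
S=shot('scene','scene5');D=shot('side','side5')
q,f,_=fit2([S,D],[.0715,.112,-.0,.0715,-.065,.0]); print(q.round(4),f)
a=S['color'][180:280,195:295];b=D['color'][165:265,210:310]
cv2.imwrite('pics/v5.png',cv2.resize(np.hstack([a,b]),None,fx=4,fy=4,interpolation=cv2.INTER_CUBIC)[:,:,::-1])
E
```

```text
[ 0.0725  0.111  -0.0076  0.0712 -0.055  -0.0096] 0.28785897602360344
```

View pics/v5.png

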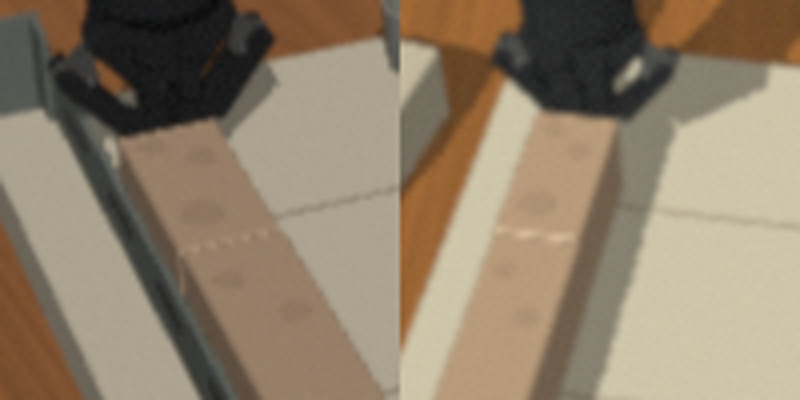

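The gap looks closed, with only the edge bevels catching light. I'll nudge a few mm further to be sure, then re-press each brick square against the angle.

Emit:
apply_moves([
  [[0,-2,0,0],[0,-2,0,0],[0,-2,0,0],[0,-2,0,0],[0,0,0,0],[0,8,0,0],[0,15,0,0],[0,20,0,0],[0,0,-20,0],[0,0,-20,0]],
])

```text
clock: 20.55
eef_pos: [0.5651, -0.1851, 0.1094]
tool_rot: [0.998, -0.058, -0.014, -0.013]
ft_force: [0.5, -0.6, -0.1]
grip_width: -0.0002
```

Emit:
apply_moves([
  [[0,0,-25,0],[0,0,-15,0],[0,0,0,-8.5],[-20,0,0,-8.5],[-30,0,0,-8.5],[0,0,0,-8.5],[0,0,0,-8.5],[0,0,0,-8.5],[0,0,0,-8.5],[0,0,0,-8.5]],
], hand=0.5)

```text
clock: 21.55
eef_pos: [0.5158, -0.2004, 0.1571]
tool_rot: [0.856, 0.516, 0.002, -0.019]
ft_force: [0.7, 0.5, 0.1]
grip_width: 0.0643
```

```bash
python3 st.py
```

```text
t 21.55 tcp_h [  20.  -183.2] z 157.1 jaw yaw_h deg 68.92 f_h [0.7 0.6 0.1] w 0.0643 q [-0.38  0.42  0.02  1.19  0.03  0.1 ]
```

Emit:
apply_moves([
  [[0,0,0,-8],[0,0,0,-8],[0,0,0,-5],[25,-8,0,0],[30,-8,0,0],[30,-8,0,0],[30,0,0,0],[10,0,0,0],[0,0,0,0],[0,0,0,0]],
])

```text
clock: 22.55
eef_pos: [0.505, -0.0769, 0.1636]
tool_rot: [0.744, 0.668, 0.01, -0.018]
ft_force: [0.0, -0.9, -0.3]
grip_width: 0.064
```

```bash
python3 st.py
```

```text
t 22.55 tcp_h [ -5.3 -61.8] z 163.6 jaw yaw_h deg 90.58 f_h [ 0.1 -0.9 -0.3] w 0.064 q [-0.17  0.33 -0.11  1.15  0.04 -0.07]
```

Emit:
apply_moves([
  [[4,0,15,0.5],[0,0,20,0],[0,0,20,0],[0,0,20,0],[0,0,15,0],[0,0,5,0],[0,0,0,0],[0,0,0,0],[0,0,0,0],[0,0,0,0]],
])

```text
clock: 23.55
eef_pos: [0.5084, -0.0803, 0.0683]
tool_rot: [0.751, 0.659, 0.012, -0.015]
ft_force: [-0.1, -0.8, -0.0]
grip_width: 0.0642
```

```bash
python3 st.py
```

```text
t 23.55 tcp_h [ -1.5 -64.9] z 68.3 jaw yaw_h deg 89.28 f_h [-0.  -0.8 -0. ] w 0.0642 q [-0.18  0.43 -0.24  0.92  0.04 -0.05]
```

Emit:
apply_moves([
  [[8,4,0,-0.6],[0,7,0,0],[0,7,0,0],[0,5,0,0],[0,4,0,0],[0,3,0,0],[0,3,0,0],[0,3,0,0],[0,3,0,0],[0,3,0,0]],
])

```text
clock: 24.55
eef_pos: [0.5451, -0.0755, 0.0676]
tool_rot: [0.747, 0.664, 0.006, -0.022]
ft_force: [-6.6, 0.3, 2.9]
grip_width: 0.0643
```

```bash
python3 st.py
```

```text
t 24.55 tcp_h [ 34.4 -55.7] z 67.6 jaw yaw_h deg 89.97 f_h [-6.5 -0.5  2.9] w 0.0643 q [-0.16  0.5  -0.11  0.98  0.04 -0.04]
```

Emit:
apply_moves([
  [[0,3,0,0],[0,3,0,0],[0,0,0,0],[0,-10,0,0],[0,-15,0,0],[20,-5,0,0],[35,0,0,0],[35,0,0,0],[35,0,0,0],[35,0,0,0]],
])

```text
clock: 25.55
eef_pos: [0.5314, 0.0864, 0.0733]
tool_rot: [0.751, 0.66, 0.001, -0.026]
ft_force: [1.0, -0.1, 0.1]
grip_width: 0.0641
```

```bash
python3 st.py
```

```text
t 25.55 tcp_h [  1.8 103.4] z 73.3 jaw yaw_h deg 89.29 f_h [1.  0.  0.1] w 0.0641 q [ 0.14  0.47 -0.14  0.98  0.05  0.27]
```

Emit:
apply_moves([
  [[8,4,5,-0.6],[0,7,0,0],[0,6,0,0],[0,5,0,0],[0,4,0,0],[0,3,0,0],[0,3,0,0],[0,3,0,0],[0,3,0,0],[0,3,0,0]],
])

```text
clock: 26.55
eef_pos: [0.563, 0.089, 0.0652]
tool_rot: [0.747, 0.664, -0.007, -0.035]
ft_force: [-7.9, 1.4, 5.1]
grip_width: 0.0639
```

```bash
python3 st.py
```

```text
t 26.55 tcp_h [ 32.9 109.7] z 65.2 jaw yaw_h deg 89.93 f_h [-8.   0.5  5.1] w 0.0639 q [ 0.13  0.55 -0.03  1.04  0.05  0.25]
```

Emit:
apply_moves([
  [[0,3,0,0],[0,3,0,0],[0,-10,0,0],[0,-20,0,0],[0,-25,-10,0],[0,-10,-30,0],[0,0,-40,0],[0,0,-40,0],[0,-40,-20,0],[0,-40,0,0]],
])

```text
clock: 27.55
eef_pos: [0.4298, 0.0958, 0.2173]
tool_rot: [0.749, 0.661, -0.012, -0.04]
ft_force: [0.2, 0.9, -0.2]
grip_width: 0.0641
```

Emit:
apply_moves([
  [[30,-10,-20,0],[30,-10,-20,0],[30,-10,-20,0],[30,0,-20,0],[30,0,0,0],[30,0,0,0],[30,0,0,0],[0,0,0,0],[0,0,0,0],[0,0,0,0]],
])

```text
clock: 28.55
eef_pos: [0.4271, 0.3072, 0.3101]
tool_rot: [0.751, 0.659, -0.012, -0.04]
ft_force: [-0.1, -0.5, -1.0]
grip_width: 0.0639
```

```bash
python3 - <<'E'
from st import *
st()
S=shot('scene','scene6');D=shot('side','side6')
for cs in([S,D],[S],[D]): q,f,_=fit2(cs,[.0715,.115,-.0,.0715,-.057,.0]); print(q.round(4),f, 'dist',np.hypot(*(q[:2]-q[3:5])))
a=S['color'][170:370,185:405];b=D['color'][140:340,190:350]
cv2.imwrite('pics/v6.png',cv2.resize(np.hstack([a,b]),None,fx=2.1,fy=2.1,interpolation=cv2.INTER_CUBIC)[:,:,::-1])
E
```

```text
t 28.55 tcp_h [-127.7  310.4] z 310.1 jaw yaw_h deg 89.16 f_h [-0.1 -0.5 -1. ] w 0.0639 q [0.58 0.3  0.25 1.55 0.08 0.71]
[ 0.0721  0.118  -0.0039  0.0717 -0.0461 -0.0228] 0.3652241702367145 dist 0.16407410738336126
[ 0.0695  0.1186 -0.0211  0.0697 -0.046   0.0053] 0.18529647435897434 dist 0.16457533152374537
[ 0.0725  0.1191 -0.0016  0.0752 -0.0425  0.0523] 0.16315120711562892 dist 0.1616914294419783
```

View pics/v6.png

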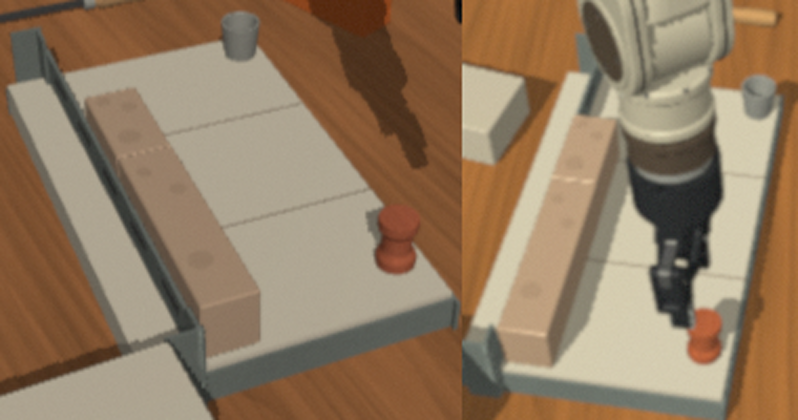

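```bash
python3 - <<'E'
from st import *
S=load('scene6');D=load('side6')
a=S['color'][205:275,215:285];b=D['color'][190:260,215:285]
cv2.imwrite('pics/v7.png',cv2.resize(np.hstack([a,b]),None,fx=5.5,fy=5.5,interpolation=cv2.INTER_LANCZOS4)[:,:,::-1])
E
```

```text
(no output)
```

View pics/v7.png

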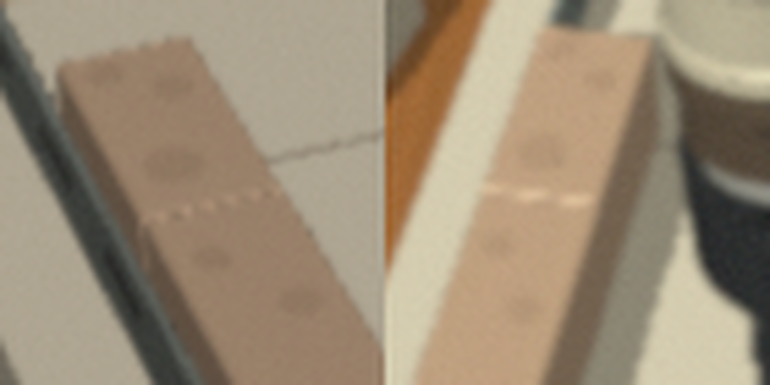

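The seam (scene crop ~210,205; side crop ~535,195) shows only the bevel line, with no dark gap and no step between the faces. I'm handing in.

```bash
python3 -c "
from workcell import workorder
print(workorder.job_done())"
```

```text
the job is handed in; nothing more can be done
None
```

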